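# Sweep the used jar caps off the sorting board into the bin

### The arm

A 6-joint arm with a two-finger parallel gripper is mounted at the origin on the work surface. World frame = base frame: x ahead of the robot, y to its left, z up, the work surface at z = 0. Lengths are in m, angles in rad, forces in N, time in s.
With the tool pointing down it reaches from about 0.275 to 0.975 m from the base axis. Payload 8.4 kg.
Tool frame: the origin (TCP) lies on the centre line of the jaws, within the pads' length; the fingertips stand manip.tcp_to_tips ahead of it and the grasp point (between the pads) lies 2 mm behind it (manip.tcp_to_tips is the distance from the TCP to the fingertips, in m); z points along the fingers, y is the line along which they close (so a half turn about z gives the same grasp; the last joint's range is limited). The gripper opens to 92 mm and grips with 3 to 60 N. Pads are 20 mm wide; open, the fingers measure 128 mm over their backs; the gripper's body (75 mm by 189 mm) begins 69 mm behind the grasp point.
Start: joints at [-1.278, 0.353, 1.633, -0, 1.155, -0.002], TCP at [0.182, -0.598, 0.232] pointing down, gripper open.
Joint ranges: [-2.63, 2.63], [-0.92, 2.1], [0.06, 2.66], [-1.3, 4.44], [0, 2.69], [-3.02, 3.02]. Speed limits (rad/s): [2.22, 2.22, 2.79, 3.14, 3.14, 3.14].

### API

Orientations are given as a unit quaternion [w, x, y, z].
In Python, from workcell import monitor, camera, camera_params, manip gives the robot as it stands. The module is installed in compiled form; this text tells all that it offers.
- The arm moves only by the tool step_arm, never from a script. Its argument "commands" is text: rows parted by semicolons, each of 7 numbers parted by spaces: the turn, a rotation vector about the world's x, y, z in rad, then the shift along the world's x, y, z in mm, then the finger opening in mm, from 0 to 91.9. A call has 1 to 5 rows; each row is the pose to reach, as a shift and turn from the pose commanded when the call began; what a row does not reach only later rows make up. A row lasts 1/12 s, in which the tool goes at most 41.7 mm and 7.16 degrees, less where a joint would pass 70% of its speed; a pose out of reach is approached as far as the arm can. A call with a gripper value outside its range is refused whole. The fingers move at their own pace and stop on an object; "force" is the grip in N (left out, the last holds). Time passes only in rows, so rows that repeat a pose let the fingers close. It gives the time, the measured TCP pose, the force, the opening and the grip force at its end, in the units of the state.
- monitor.sense(): the state, without advancing time (a new reading comes with each control period).
- camera(name): name is "scene" or "top" or "wrist"; returns the picture (480x640x3 uint8, red, green, blue); there is no depth.
- camera_params(name): a dict with "vertical_fov" (degrees; the focal length in pixels is half the picture's height over the tangent of half this angle, whatever the lens; pixels are square), "cx", "cy" (the principal point, pixels), "R" (3x3) and "t" (3): a world point X has camera coordinates R X + t. Camera axes: x right, y down, z forward; pixel columns grow to the right and rows downward; lengths in m; the calibration is good to about 2 mm. A picture is of the moment at which its call begins: read the wrist's pose just before it. camera_params takes no time and is no camera call; for the wrist camera it gives the pose at the moment of the call.
- manip.hand_in(): hands the job in; it is judged then, once.
The state is a dict: "time": time; "q": joint angles; "dq": joint speeds; "tau": joint torques, N m; "eef_pos": TCP position; "orientation": TCP orientation; "wrist_force": force on the tool from outside, world axes, zero at the start; "wrist_torque": the same for the moment, N m; "opening": finger opening in m; "gripper_force": force on a finger pad.
Only numpy, scipy, OpenCV 4.12 (cv2) and the standard library are available. Lean on these libraries where they do the work, as an engineer would, in place of code of your own. Each camera call takes 0.05 s, during which the arm holds its last target. There are 200 camera calls.

### The job

Sweep the three loose jar caps across the sorting board and off its open edge so that all three drop into the bin below. Push them along with the fingertips; do not pick any of them up or carry them. Leave the little dropper bottle on the board, and the jar and the tube rack beside it, standing where they are, and finish clear of everything.

Things in the scene. Friction and masses are not known exactly. Their poses are not given: they have to be found in the camera images.
- board: fixed steel sorting board on feet, 260 x 260 mm, flat deck 60 mm above the counter. Origin: on the counter under the centre of the board; its z is up. Rims 5 mm thick and 10 mm high stand on the deck along its -x, +x and -y sides; the +y side is open, without a rim. It is turned by up to about 15 degrees.
- board_edge (a point): middle of the board's open edge, at deck height (60 mm above the counter), 130 mm from the board's centre; axes as the board's, +y points out over the bin
- bin: fixed grey plastic open bin, 260 mm along the board's x, 130 mm along the board's y, 45 mm high, walls and floor about 4 mm. It runs along the whole open edge, 15 mm of it tucked under the edge, so that whatever falls off the edge lands in it. Origin: centre of its underside, on the counter; axes as the board's.
- cap1: loose white plastic screw cap of a specimen jar, a flat solid disc 30 mm in diameter and 14 mm high, about 15 g, lying flat on the board at the start; all three caps are alike. Origin: centre of its underside; z up. The caps and the dropper bottle lie in four lanes about 50 mm apart across the board's x, in any order, so that from each cap a straight sweep along the board's +y is free.
- cap2: loose white plastic screw cap of a specimen jar, a flat solid disc 30 mm in diameter and 14 mm high, about 15 g, lying flat on the board at the start; all three caps are alike. Origin: centre of its underside; z up.
- cap3: loose white plastic screw cap of a specimen jar, a flat solid disc 30 mm in diameter and 14 mm high, about 15 g, lying flat on the board at the start; all three caps are alike. Origin: centre of its underside; z up.
- dropper: small white dropper bottle, 28 mm in diameter, 60 mm tall, standing loose on the board's deck in one of the four lanes; leave it. Origin: centre of its underside.
- jar: clear capped specimen jar, 48 mm in diameter, 60 mm tall, standing loose on the counter beyond the board's -y rim; leave it. Origin: centre of its underside.
- rack: white rack, 90 x 45 mm, with four tubes, 92 mm tall in all, standing loose on the counter beyond the board's -y rim; leave it. Origin: centre of its underside.
There are look-alikes about, which are no part of the job. Leave any black look-alike of the cap3 alone. What is shaped like the cap1 but brown is not meant.

How it is judged:
At the end, for the whole second after the job is handed in: All three caps lie at rest inside the bin, below its 45 mm rim; the dropper bottle, the jar and the rack stand upright within 12 mm of where they were (x of cap1 in the frame of bin between -0.13 and 0.13 m and y of cap1 in the frame of bin between -0.065 and 0.065 m and height (world z) of each of cap1, cap2, cap3 below 0.045 m and linear speed of each of cap1, cap2, cap3 below 0.02 m/s and x of cap2 in the frame of bin between -0.13 and 0.13 m and y of cap2 in the frame of bin between -0.065 and 0.065 m and x of cap3 in the frame of bin between -0.13 and 0.13 m and y of cap3 in the frame of bin between -0.065 and 0.065 m and angle between each of dropper, jar, rack's own z axis and vertical below 0.15 rad and distance of each of dropper, jar, rack from where it was at the start of the episode below 0.012 m); the robot touches nothing.
It fails at once if a cap is lifted more than 20 mm off the board (height (world z) of any of cap1, cap2, cap3 above 0.08 m).
It fails at once if a cap is carried out over the bin (still above the board's height 45 mm past the open edge) instead of dropping off the edge ((y of cap1 in the frame of board_edge above 0.045 m and height (world z) of cap1 above 0.06 m) or (y of cap2 in the frame of board_edge above 0.045 m and height (world z) of cap2 above 0.06 m) or (y of cap3 in the frame of board_edge above 0.045 m and height (world z) of cap3 above 0.06 m)).
It fails at once if a cap ends up on the counter, outside board and bin ((height (world z) of cap1 below 0.05 m and (x of cap1 in the frame of bin below -0.135 m or x of cap1 in the frame of bin above 0.135 m or y of cap1 in the frame of bin above 0.07 m or y of cap1 in the frame of bin below -0.07 m)) or (height (world z) of cap2 below 0.05 m and (x of cap2 in the frame of bin below -0.135 m or x of cap2 in the frame of bin above 0.135 m or y of cap2 in the frame of bin above 0.07 m or y of cap2 in the frame of bin below -0.07 m)) or (height (world z) of cap3 below 0.05 m and (x of cap3 in the frame of bin below -0.135 m or x of cap3 in the frame of bin above 0.135 m or y of cap3 in the frame of bin above 0.07 m or y of cap3 in the frame of bin below -0.07 m))).
It fails at once if the dropper bottle, the jar or the tube rack is moved more than 12 mm or tipped (distance of any of dropper, jar, rack from where it was at the start of the episode above 0.012 m or angle between any of dropper, jar, rack's own z axis and vertical above 0.25 rad).
It also fails if it takes over 58 s, if anything falls off the work surface, if the arm or the gripper's body presses on something with over 40 N, if the wrist force passes 120 N, or if a joint passes its speed limit or range.

## Working session

There is one attempt and no reset: what is moved stays moved. The work goes in short steps, Python scripts to look and compute and a tool call to move; the robot and the scene stay as the last step left them, time stands still between calls to the robot, and variables do not carry over. Pictures are saved under pics/ and viewed, at most 10 in all, crops included, and the job is handed in when it is done.

Besides the shell and the picture viewer there is one more tool, called after "Call:" as name(argument=value, ...) on one line, values as JSON. step_arm: Moves the arm, as the interface text tells. Its arguments: {"type":"object","properties":{"commands":{"type":"string"},"force":{"type":"number"}},"required":["commands"]}

```bash
mkdir -p pics
python3 - <<'E'
from workcell import monitor,camera,camera_params,manip
import cv2
s=monitor.sense();print(s['time'],s['eef_pos'],s['orientation'],s['opening'],manip.tcp_to_tips)
for n in('top','scene'):
    cv2.imwrite(f'pics/{n}0.png',camera(n)[:,:,::-1]);p=camera_params(n);print(n,p)
E
```

```text
0.0 [ 0.18146317 -0.5975898   0.23088365] [-6.72262098e-04  9.89155922e-01  1.46867630e-01 -1.00990388e-04] 0.09211946555428974 0.017
top {'vertical_fov': 54.472359264664604, 'cx': 315.4256847062906, 'cy': 248.21772587250229, 'R': array([[ 1.09574309e-01, -9.93978591e-01,  1.75595297e-04],
       [-9.73230964e-01, -1.07323032e-01, -2.03232029e-01],
       [ 2.02027131e-01,  2.20981142e-02, -9.79130590e-01]]), 't': array([-0.14142473,  0.58193353,  0.76094734])}
scene {'vertical_fov': 51.54056286666034, 'cx': 317.919131188436, 'cy': 245.18346438975587, 'R': array([[ 0.60959288,  0.79258328, -0.01443101],
       [ 0.45702927, -0.36626898, -0.81053765],
       [-0.64770422,  0.48750259, -0.58550872]]), 't': array([-0.30225873, -0.25134533,  1.13177493])}
```

View pics/top0.png

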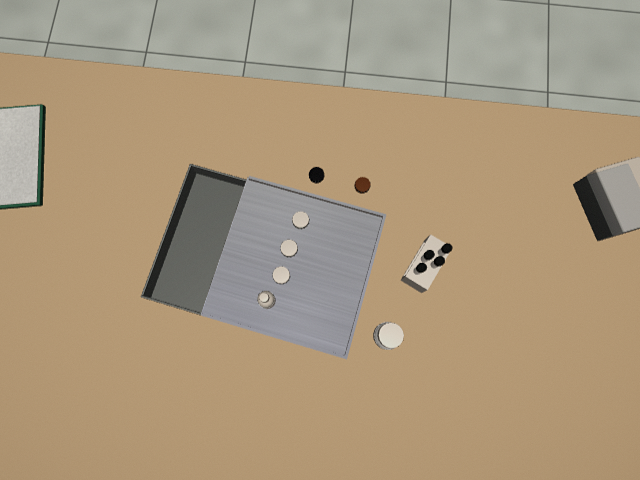

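View pics/scene0.png

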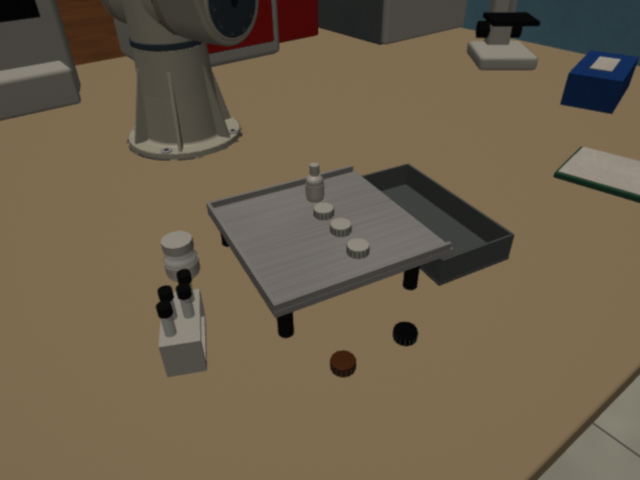

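Top view: the three white caps are at (301,219), (289,248) and (281,275), and the dropper is at (265,299). The open edge runs (248,179)–(203,314), with the bin to its left.
Candidates for a cap: those three white discs on the board, the black disc (316,175) and the brown disc (362,185) on the counter, the dropper top (265,297) and the jar lid (390,335). By the description I choose the three white discs on the deck.

```bash
cat > h.py <<'E'
from workcell import monitor,camera,camera_params,manip
import cv2,numpy as np
def K(n):
    p=camera_params(n);return p,240/np.tan(np.radians(p['vertical_fov'])/2)
def ray(n,u,v,z):
    p,f=K(n);d=p['R'].T@[(u-p['cx'])/f,(v-p['cy'])/f,1];c=-p['R'].T@p['t'];return c+d*(z-c[2])/d[2]
E
python3 - <<'E'
from h import *
im=cv2.imread('pics/top0.png');cv2.imwrite('pics/crop.png',cv2.resize(im[160:370,190:400],None,fx=2.8,fy=2.8,interpolation=cv2.INTER_CUBIC))
def blobs(im,roi):
    x0,y0,x1,y1=roi
    b,g,r=[im[:,:,i].astype(int) for i in range(3)]
    m=((r-b>3)&(r>150)).astype('uint8')*255
    M=np.zeros_like(m);M[y0:y1,x0:x1]=m[y0:y1,x0:x1]
    n,_,st,c=cv2.connectedComponentsWithStats(M)
    return [(c[i],st[i,4],st[i,2:4]) for i in range(1,n) if st[i,4]>50]
for c,a,wh in blobs(im,(252,195,330,315)): print(c.round(1),a,wh,ray('top',*c,.074).round(4))
sc=cv2.imread('pics/scene0.png')
for c,a,wh in blobs(sc,(290,160,375,260)): print('scene',c.round(1),a,wh,ray('scene',*c,.070).round(4))
C=[ray('top',*p,z) for p,z in (((248,179),.06),((384,215),.07),((346,356),.07),((203,314),.06))]
print(np.round(C,4)); 
for i in range(4):
    d=C[(i+1)%4]-C[i];print(np.linalg.norm(d),np.degrees(np.arctan2(d[1],d[0])))
print('jar',ray('top',390,335,.06),'drop base guess',ray('top',264,297,.12))
E
```

```text
[300.2 218.7] 211 [17 17] [ 0.6406 -0.0448  0.074 ]
[288.4 247.3] 219 [17 17] [ 0.5876 -0.0305  0.074 ]
[280.6 274.3] 226 [17 18] [ 0.5392 -0.023   0.074 ]
[264.7 299.4] 144 [15 14] [ 0.4938 -0.0015  0.074 ]
[[ 0.708   0.0589  0.06  ]
 [ 0.6646 -0.1907  0.07  ]
 [ 0.4159 -0.1474  0.07  ]
 [ 0.4586  0.1017  0.06  ]]
0.25359809608943584 -99.88036318994294
0.25236105308968537 170.12547047872528
0.2529098258629074 80.26880109926327
0.2530199748646436 -9.71837174405416
jar [ 0.4584656  -0.21884606  0.06      ] drop base guess [ 0.49359732 -0.00539723  0.12      ]
```

View pics/crop.png

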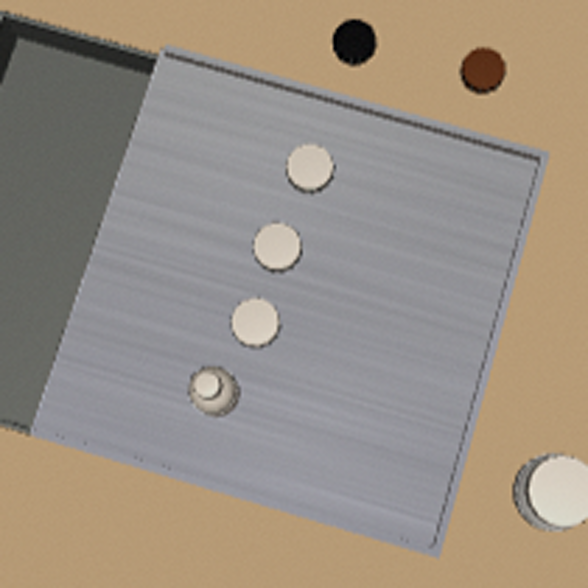

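The crop confirms three white flat discs on the deck. The black and brown ones lie on the counter. The lanes run along the board's +y direction, (0.170, 0.985). The plan is to open the fingers 12 mm with the closing line across the lane, and sweep each cap separately.

Call:
step_arm(commands="0 0 0.055 22.6 25.6 0 12;0 0 0.11 45.2 51.1 0 12;0 0 0.166 67.8 76.7 0 12;0 0 0.221 90.4 102.3 0 12;0 0 0.276 113 127.9 0 12", force=10)

```text
time: 0.52
eef_pos: [0.2952, -0.4687, 0.2313]
orientation: [-0.0, 0.959, 0.283, -0.0]
wrist_force: [0.3, -0.5, 1.4]
opening: 0.0609
gripper_force: 0.0
```

Call:
step_arm(commands="0 0 0.055 22.6 25.6 0 12;0 0 0.11 45.2 51.1 0 12;0 0 0.166 67.8 76.7 0 12;0 0 0.221 90.4 102.3 0 12;0 0 0.276 113 127.9 0 12")

```text
time: 0.93
eef_pos: [0.4083, -0.3407, 0.2314]
orientation: [-0.0, 0.911, 0.412, -0.0]
wrist_force: [0.1, 0.0, -0.3]
opening: 0.0276
gripper_force: 0.0
```

Call:
step_arm(commands="0 0 0.055 22.6 25.6 0 12;0 0 0.11 45.2 51.1 0 12;0 0 0.166 67.8 76.7 0 12;0 0 0.221 90.4 102.3 0 12;0 0 0.276 113 127.9 0 12")

```text
time: 1.35
eef_pos: [0.5213, -0.2128, 0.2314]
orientation: [-0.0, 0.846, 0.534, -0.0]
wrist_force: [-0.1, 0.0, 0.3]
opening: 0.0118
gripper_force: 0.0
```

Call:
step_arm(commands="0 0 0.055 22.6 25.6 0 12;0 0 0.11 45.2 51.1 0 12;0 0 0.166 67.8 76.7 0 12;0 0 0.221 90.4 102.3 0 12;0 0 0.276 113 127.9 0 12")

```text
time: 1.77
eef_pos: [0.6343, -0.0849, 0.2312]
orientation: [-0.0, 0.764, 0.645, -0.0]
wrist_force: [0.8, -0.5, -0.6]
opening: 0.0123
gripper_force: 0.0
```

Call:
step_arm(commands="0 0 0 0 0 0 12;0 0 0 0 0 0 12")

```text
time: 1.93
eef_pos: [0.634, -0.0851, 0.2308]
orientation: [-0.0, 0.765, 0.645, -0.0]
wrist_force: [-1.5, -0.0, 0.5]
opening: 0.0117
gripper_force: 0.0
```

Call:
step_arm(commands="0 0 0 0 0 -30 12;0 0 0 0 0 -60 12;0 0 0 0 0 -90 12;0 0 0 0 0 -110 12;0 0 0 0 0 -125 12")

```text
time: 2.35
eef_pos: [0.6312, -0.0876, 0.1041]
orientation: [-0.001, 0.766, 0.643, -0.001]
wrist_force: [0.4, 1.0, -0.4]
opening: 0.012
gripper_force: 0.0
```

Call:
step_arm(commands="0 0 0 0 0 -8 12;0 0 0 0 0 -16 12;0 0 0 0 0 -20 12;0 0 0 0 0 -23 12;0 0 0 0 0 -23 12")

```text
time: 2.77
eef_pos: [0.6336, -0.0867, 0.0838]
orientation: [0.0, 0.765, 0.644, 0.0]
wrist_force: [0.3, 0.2, -0.1]
opening: 0.0115
gripper_force: 0.0
```

Run:
```python
from h import *
print(monitor.sense()['eef_pos'],monitor.sense()['wrist_force'])
im=camera('scene')[:,:,::-1];cv2.imwrite('pics/s1.png',cv2.resize(im[60:310,190:520],None,fx=2.2,fy=2.2))
```

```text
[ 0.63364511 -0.08670339  0.08380477] [ 0.31646362  0.17932255 -0.07366547]
```

View pics/s1.png

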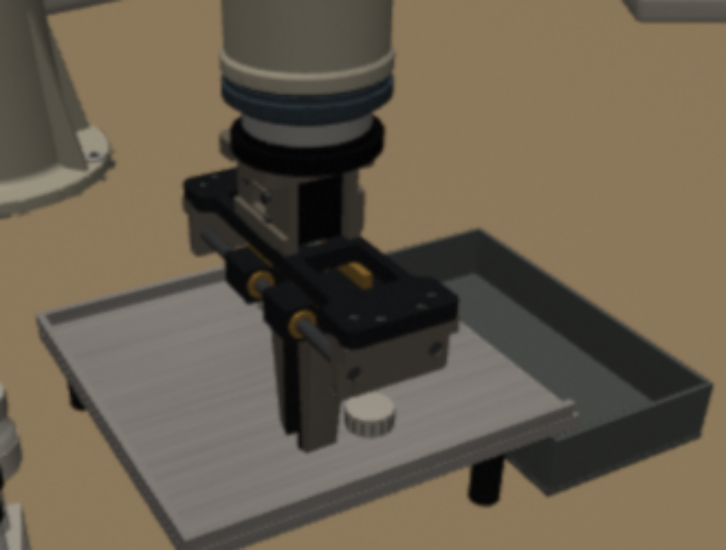

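The close view shows both fingertips just behind the outermost cap at (370,410), clear of the deck and the rim. I start the sweep.

Call:
step_arm(commands="0 0 0 1.3 7.4 -1 12;0 0 0 2.5 14.8 -2 12;0 0 0 3.8 22.2 -2 12;0 0 0 5.1 29.6 -2 12;0 0 0 6.4 37 -2 12")

```text
time: 3.23
eef_pos: [0.6403, -0.0483, 0.0818]
orientation: [0.0, 0.765, 0.644, 0.0]
wrist_force: [0.2, 0.1, 0.2]
opening: 0.0121
gripper_force: 0.1
```

Call:
step_arm(commands="0 0 0 1.3 7.4 0 12;0 0 0 2.5 14.8 0 12;0 0 0 3.8 22.2 0 12;0 0 0 5.1 29.6 0 12;0 0 0 6.4 37 0 12")

```text
time: 3.65
eef_pos: [0.6465, -0.0117, 0.0816]
orientation: [-0.0, 0.765, 0.644, -0.0]
wrist_force: [-1.0, -0.8, 0.2]
opening: 0.0121
gripper_force: 0.1
```

Call:
step_arm(commands="0 0 0 1.3 7.4 0 12;0 0 0 2.5 14.8 0 12;0 0 0 3.8 22.2 0 12;0 0 0 5.1 29.6 0 12;0 0 0 6.4 37 0 12")

```text
time: 4.07
eef_pos: [0.6529, 0.0253, 0.0816]
orientation: [-0.0, 0.765, 0.644, -0.0]
wrist_force: [0.1, 0.5, -0.1]
opening: 0.0118
gripper_force: 0.1
```

Call:
step_arm(commands="0 0 0 1.3 7.4 0 12;0 0 0 2.5 14.8 0 12;0 0 0 3.8 22.2 0 12;0 0 0 5.1 29.6 0 12;0 0 0 6.4 37 0 12")

```text
time: 4.48
eef_pos: [0.6593, 0.0623, 0.0815]
orientation: [-0.0, 0.765, 0.644, -0.0]
wrist_force: [-0.1, 0.4, -0.2]
opening: 0.0121
gripper_force: 0.0
```

Run:
```python
from h import *
print(monitor.sense()['eef_pos'],monitor.sense()['wrist_force'])
im=camera('scene')[:,:,::-1];cv2.imwrite('pics/s2.png',cv2.resize(im[60:310,190:520],None,fx=2.2,fy=2.2))
```

```text
[0.65928965 0.06230625 0.08154621] [-0.06558057  0.4438582  -0.1749103 ]
```

View pics/s2.png

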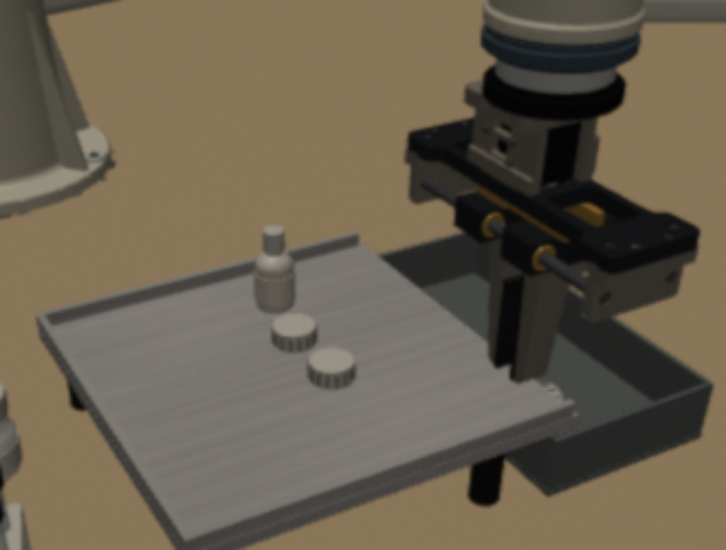

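The other two caps and the dropper stand untouched. A light sliver at (553,390) beyond the edge is probably the first cap in the bin. I back off, rise, and look from the next start point.

Call:
step_arm(commands="0 0 0 -2 -10 0 12;0 0 0 -4 -20 15 12;0 0 0 -5 -25 40 12;0 0 0 -20 -45 40 12;0 0 0 -35 -70 40 12")

```text
time: 4.95
eef_pos: [0.6252, -0.0095, 0.1243]
orientation: [0.001, 0.765, 0.644, 0.001]
wrist_force: [-1.1, -0.2, -1.3]
opening: 0.0122
gripper_force: 0.0
```

Call:
step_arm(commands="0 0 0 -15 -22 0 12;0 0 0 -30 -44 0 12;0 0 0 -44 -66 0 12;0 0 0 -44 -66 0 12;0 0 0 -44 -66 0 12")

```text
time: 5.37
eef_pos: [0.5796, -0.0766, 0.1227]
orientation: [0.0, 0.766, 0.643, 0.0]
wrist_force: [-0.3, 0.4, 0.4]
opening: 0.012
gripper_force: 0.0
```

Run:
```python
from h import *
print(monitor.sense()['eef_pos'],monitor.sense()['wrist_force'])
a=camera('scene')[60:310,190:520,::-1];b=camera('top')[150:350,130:400,::-1]
cv2.imwrite('pics/s3.png',np.hstack([cv2.resize(a,(400,303)),cv2.resize(b,(400,303))]))
```

```text
[ 0.57957677 -0.07655878  0.12273518] [-0.2853594   0.37651774  0.40856046]
```

View pics/s3.png

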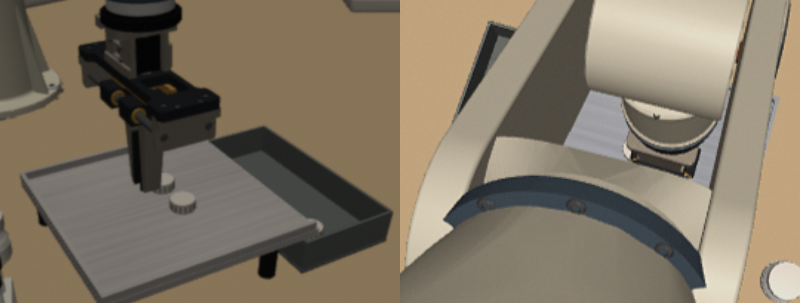

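Cap 1 lies in the bin at about (313,228) in the left panel. The fingers are above and behind the middle cap. Next is the second sweep.

Call:
step_arm(commands="0 0 0 0 0 -15 12;0 0 0 0 0 -30 12;0 0 0 0 0 -37 12;0 0 0 0 0 -41 12;0 0 0 0 0 -41 12")

```text
time: 5.88
eef_pos: [0.58, -0.0739, 0.0799]
orientation: [-0.0, 0.765, 0.644, -0.0]
wrist_force: [-0.0, 0.3, 0.8]
opening: 0.0122
gripper_force: 0.0
```

Call:
step_arm(commands="0 0 0 1.3 7.4 0 12;0 0 0 2.5 14.8 0 12;0 0 0 3.8 22.2 0 12;0 0 0 5.1 29.6 0 12;0 0 0 6.4 37 0 12")

```text
time: 6.3
eef_pos: [0.587, -0.0364, 0.081]
orientation: [0.0, 0.765, 0.644, 0.0]
wrist_force: [0.4, 0.5, -0.4]
opening: 0.0122
gripper_force: 0.1
```

Call:
step_arm(commands="0 0 0 1.3 7.4 0 12;0 0 0 2.5 14.8 0 12;0 0 0 3.8 22.2 0 12;0 0 0 5.1 29.6 0 12;0 0 0 6.4 37 0 12")

```text
time: 6.72
eef_pos: [0.5931, 0.0003, 0.0806]
orientation: [-0.0, 0.765, 0.644, 0.0]
wrist_force: [-0.3, -0.6, -0.1]
opening: 0.0114
gripper_force: 0.1
```

Call:
step_arm(commands="0 0 0 1.3 7.4 0 12;0 0 0 2.5 14.8 0 12;0 0 0 3.8 22.2 0 12;0 0 0 5.1 29.6 0 12;0 0 0 6.4 37 0 12")

```text
time: 7.13
eef_pos: [0.5995, 0.0373, 0.0806]
orientation: [-0.0, 0.765, 0.644, -0.0]
wrist_force: [-0.1, -0.7, -0.0]
opening: 0.0122
gripper_force: 0.1
```

Call:
step_arm(commands="0 0 0 1.3 7.4 0 12;0 0 0 2.5 14.8 0 12;0 0 0 3.8 22.2 0 12;0 0 0 5.1 29.6 0 12;0 0 0 6.4 37 0 12")

```text
time: 7.55
eef_pos: [0.6059, 0.0743, 0.0806]
orientation: [-0.0, 0.765, 0.644, 0.0]
wrist_force: [0.1, -0.8, -0.9]
opening: 0.0122
gripper_force: 0.0
```

Run:
```python
from h import *
print(monitor.sense()['eef_pos'],monitor.sense()['wrist_force'])
im=camera('scene')[:,:,::-1];cv2.imwrite('pics/s4.png',cv2.resize(im[60:310,190:520],None,fx=2.2,fy=2.2))
```

```text
[0.60591853 0.07434093 0.08055938] [ 0.11185318 -0.82817013 -0.939728  ]
```

View pics/s4.png

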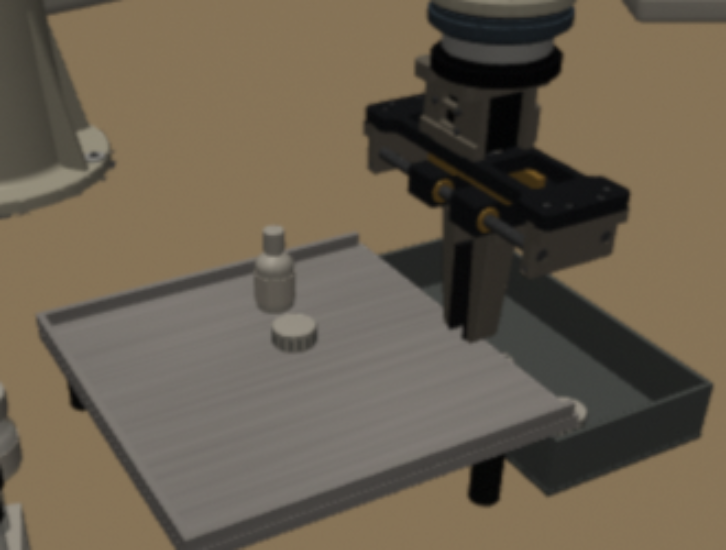

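Cap 2 has gone over the edge, and a sliver of it shows in the bin at (508,356). Cap 1 is at (572,410) in the bin, and the dropper has not moved. On to the third cap at (294,332).

Call:
step_arm(commands="0 0 0 -2 -10 0 12;0 0 0 -4 -20 15 12;0 0 0 -5 -25 40 12;0 0 0 -20 -50 42 12;0 0 0 -35 -75 42 12")

```text
time: 8.02
eef_pos: [0.5717, -0.0025, 0.1242]
orientation: [0.001, 0.765, 0.644, 0.001]
wrist_force: [-0.5, -0.2, -0.7]
opening: 0.012
gripper_force: 0.0
```

Call:
step_arm(commands="0 0 0 -15 -25 0 12;0 0 0 -30 -50 0 12;0 0 0 -39.5 -68 0 12;0 0 0 -39.5 -68 0 12;0 0 0 -39.5 -68 0 12")

```text
time: 8.43
eef_pos: [0.5308, -0.0708, 0.1227]
orientation: [0.0, 0.766, 0.643, 0.0]
wrist_force: [0.3, 0.7, -0.4]
opening: 0.0119
gripper_force: 0.0
```

Call:
step_arm(commands="0 0 0 0 0 -15 12;0 0 0 0 0 -30 12;0 0 0 0 0 -37 12;0 0 0 0 0 -41 12;0 0 0 0 0 -41 12")

```text
time: 8.85
eef_pos: [0.5311, -0.0689, 0.0808]
orientation: [-0.001, 0.765, 0.644, -0.0]
wrist_force: [-0.0, -0.1, -0.1]
opening: 0.0122
gripper_force: 0.0
```

Run:
```python
from h import *
print(monitor.sense()['eef_pos'],monitor.sense()['wrist_force'])
im=camera('scene')[:,:,::-1];cv2.imwrite('pics/s5.png',cv2.resize(im[60:310,190:520],None,fx=2.2,fy=2.2))
```

```text
[ 0.53109511 -0.06893154  0.08084173] [-0.02267109 -0.09013016 -0.06145527]
```

View pics/s5.png

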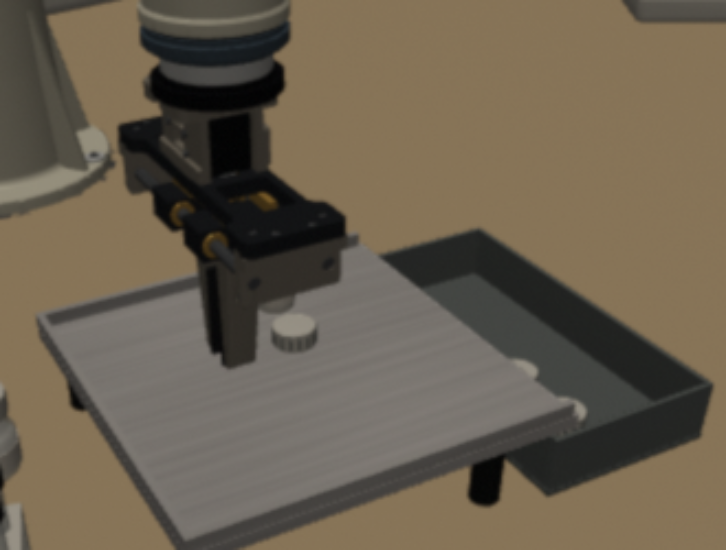

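Caps 1 and 2 are in the bin at (575,410) and (520,368). The fingers are behind cap 3 at (294,332), and the dropper behind it stands at (275,300). Now the last sweep, then back off and up.

Call:
step_arm(commands="0 0 0 1.3 7.4 0 12;0 0 0 2.5 14.8 0 12;0 0 0 3.8 22.2 0 12;0 0 0 5.1 29.6 0 12;0 0 0 6.4 37 0 12")

```text
time: 9.32
eef_pos: [0.5381, -0.0314, 0.0819]
orientation: [0.0, 0.765, 0.644, 0.0]
wrist_force: [0.3, -0.5, 0.3]
opening: 0.0121
gripper_force: 0.1
```

Call:
step_arm(commands="0 0 0 1.3 7.4 0 12;0 0 0 2.5 14.8 0 12;0 0 0 3.8 22.2 0 12;0 0 0 5.1 29.6 0 12;0 0 0 6.4 37 0 12")

```text
time: 9.73
eef_pos: [0.5442, 0.0054, 0.0816]
orientation: [-0.0, 0.765, 0.644, -0.0]
wrist_force: [0.2, -0.8, -0.6]
opening: 0.0121
gripper_force: 0.1
```

Call:
step_arm(commands="0 0 0 1.3 7.4 0 12;0 0 0 2.5 14.8 0 12;0 0 0 3.8 22.2 0 12;0 0 0 5.1 29.6 0 12;0 0 0 6.4 37 0 12")

```text
time: 10.15
eef_pos: [0.5506, 0.0423, 0.0816]
orientation: [0.0, 0.765, 0.644, 0.0]
wrist_force: [0.4, -0.8, 0.0]
opening: 0.012
gripper_force: 0.1
```

Call:
step_arm(commands="0 0 0 1.3 7.4 0 12;0 0 0 2.5 14.8 0 12;0 0 0 3.8 22.2 0 12;0 0 0 5.1 29.6 0 12;0 0 0 6.4 37 0 12")

```text
time: 10.57
eef_pos: [0.557, 0.0793, 0.0816]
orientation: [-0.0, 0.765, 0.644, 0.0]
wrist_force: [0.0, -0.1, -0.0]
opening: 0.0121
gripper_force: 0.0
```

Call:
step_arm(commands="0 0 0 -2 -8 0 12;0 0 0 -2 -15 15 12;0 0 0 -2 -15 45 12;0 0 0 -2 -15 80 12;0 0 0 -2 -15 115 12")

```text
time: 10.98
eef_pos: [0.554, 0.0629, 0.1973]
orientation: [-0.0, 0.765, 0.644, -0.001]
wrist_force: [1.0, 0.7, 0.4]
opening: 0.012
gripper_force: 0.0
```

Call:
step_arm(commands="0 0 0 0 0 30 12;0 0 0 0 0 60 12;0 0 0 0 0 60 12;0 0 0 0 0 60 12;0 0 0 0 0 60 12")

```text
time: 11.4
eef_pos: [0.5543, 0.0632, 0.2558]
orientation: [-0.0, 0.765, 0.644, -0.0]
wrist_force: [-0.3, -0.6, 0.6]
opening: 0.0121
gripper_force: 0.0
```

Run:
```python
from h import *
print(monitor.sense()['eef_pos'],monitor.sense()['wrist_force'])
im=camera('scene')[:,:,::-1];cv2.imwrite('pics/s6.png',cv2.resize(im[100:400,140:520],None,fx=2,fy=2))
```

```text
[0.55427012 0.06320895 0.25579591] [-0.27592581 -0.58082354  0.64191665]
```

View pics/s6.png

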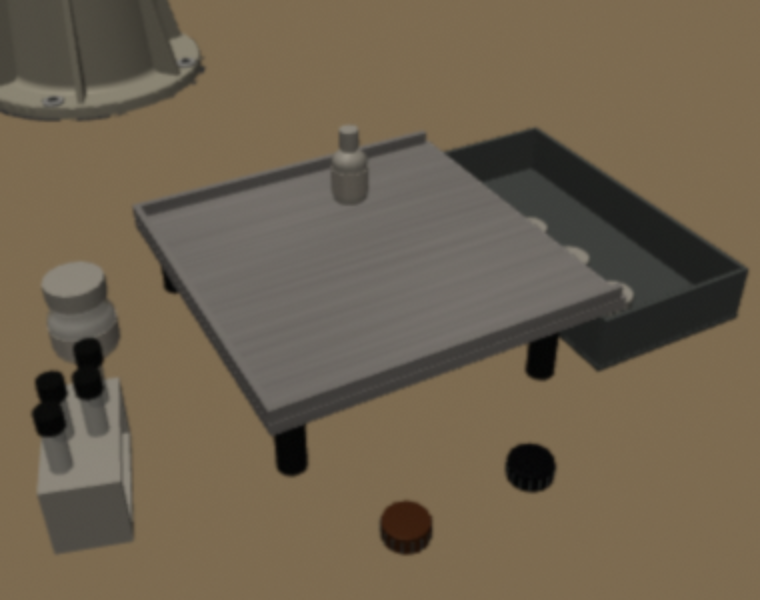

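All three caps lie in the bin at (535,225), (572,255) and (620,295). The dropper, jar and rack stand where they were, and the arm is clear.

```bash
python3 -c "
from workcell import manip;print(manip.hand_in())"
```

```text
the job is handed in; nothing more can be done
None
```

I swept all three caps off the open edge into the bin, left the dropper, jar and rack standing where they were, finished with the arm clear, and handed the job in at about 11.5 s; no verdict was returned.

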